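Turn the clay plaque over onto its drying board

TASK

The pupils' square clay plaque has to dry foot-up on the wooden board: pick up the spatula, slide its blade under the plaque, push the plaque snugly up against the batten on the board's long side facing it and hold it there a moment, then turn it over with the blade so that it lies painted side down, flat on the board. The clay is fragile and must not be touched by hand: use only the spatula on it and press neither the clay nor the desktop hard. Finally lay the spatula flat on the desk, clear of the plaque and board, leaving everything else where it is.

Things in the scene. Friction and masses are not known exactly. Their poses are not given: they have to be found in the camera images.
- plaque: Square terracotta plaque, 140 g. A plate 90 x 90 x 8 mm stands on one central square foot 46 x 46 x 5 mm, so the plate's underside is 5 mm above the desk all round the foot and its top is at 13 mm. Painted flower on top. Origin: centre of the foot's underside; z up through the painted face (it points down once turned over); x and y along the sides. At the start it lies on the desk 40 to 70 mm short of the board's near long edge, turned up to 0.12 rad relative to it.
- board: Fixed wooden board 260 (x) x 140 (y) x 10 mm high. Origin: centre of its underside, on the desk. From its -y long side, where the plaque starts, a dark batten 256 mm long, 9 mm high is drawn out by 0 to 22 mm: different each time, not measured, stiff, stays put. The plaque, pushed in the board's +y, comes to rest against it: find it by feel.
- board_edge (a point): Middle of the upper edge of the board proper (batten not counted) on the long side that faces the plaque (10 mm above the desk, at y = -70 mm in the board's frame); same axes as the board.
- spatula: Steel spatula with a dark wooden handle, about 140 g. Flat blade 80 long (x) x 70 wide (y) x 2 mm thick, then a steep 8 mm round neck up to a straight handle, level with the blade, 90 long x 20 wide x 22 mm high, whose centre line is 60 mm above the blade's underside, spanning x = -133 to -43 mm. Origin: centre of the blade's underside; x points to the blade's front edge; z up. Lies flat on its blade at the start and stands so by itself.
- spatula_tip (a point): Middle of the blade's front edge, on its underside, 40 mm ahead of the spatula's origin.
- spatula_grip (a point): Best place to grip the handle, across its 20 mm width: 110 mm behind the blade's front edge and 60 mm above the blade's underside.
- table: The desk; its top is at height 0.
- medal: Bystander: small round clay disc, 60 mm across, 9 mm thick, on the board near its +x end.
- duster: Bystander: blackboard duster, 50 x 120 x 40 mm, beyond the work area.
- chalk: Bystander: stick of chalk 75 x 11 x 11 mm lying on the desk beside the work area.
- chalkbox: Bystander: open cardboard box 110 x 150 x 90 mm left of the board.
- books: Bystander: pile of three notebooks, 160 x 220 x 54 mm, right side.
- flask: Bystander: metal flask 66 mm across, 210 mm tall, far left.
- pencup: Bystander: plastic pen cup 76 mm across, 95 mm high (pens to 150 mm), far right.
Mind the look-alikes: they are no part of the job. What is shaped like the spatula but pink is not meant.

How it is judged:
By the outcome, as a careful person would: the job done as asked, in the order asked, and still so for the second after the job is handed in, with the robot touching nothing.
It also fails if it takes over 67 s, if anything falls off the work surface, if the arm or the gripper's body presses on something with over 40 N, if the wrist force passes 120 N, or if a joint passes its speed limit or range.

ROBOT

A 7-joint arm with a two-finger parallel gripper is mounted at the origin on the work surface. World frame = base frame: x ahead of the robot, y to its left, z up, the work surface at z = 0. Lengths are in m, angles in rad, forces in N, time in s.
With the tool pointing down it reaches from about 0.425 to 0.875 m from the base axis. Payload 4.7 kg.
Tool frame: the origin (TCP) lies at the centre of the arm's flange, where the gripper is bolted on; the fingertips stand 182 mm ahead of it and the grasp point (between the pads) lies ahead of it (ctrl.hold_point_z is the z of the grasp point in the tool frame, in m); z points along the fingers, y is the direction in which the jaws open and shut (so a half turn about z gives the same grasp; the last joint's range is limited). The gripper opens to 87 mm and grips with 3 to 60 N. Pads are 19 mm wide; open, the fingers measure 117 mm over their backs; the gripper's body (75 mm by 190 mm) begins 51 mm behind the grasp point.
Start: joints at [-1.153, 0.321, -0.07, 1.45, 0.023, 1.371, -0.057], TCP at [0.255, 0.598, 0.405] pointing down, gripper open.
Joint ranges: [-2.86, 2.86], [-0.3, 2.09], [-1.38, 1.24], [0.06, 2.45], [-1.56, 4.7], [0.09, 2.05], [-2.69, 2.69]. Speed limits (rad/s): [2.57, 2.57, 3.14, 3.14, 3.14, 3.14, 3.14].

INTERFACE

Orientations are given as a rotation vector (axis times angle).
In Python, from bench import get_state, imaging, workorder, ctrl gives the robot as it stands.
- The arm moves only by the tool step_arm, never from a script. Its argument "increments" is a list of rows, each an object of numbers: "claw": the opening, from 0 (shut) to 1 (fully open); "tx", "ty", "tz": the shift along the tool's x, y, z in m; "spin": the turn about the tool's z in degrees. A call has 1 to 8 rows; each row is the pose to reach, as a shift and turn from the pose commanded when the call began, along the tool's axes at that moment; what a row does not reach only later rows make up. A row lasts 1/12 s, in which the tool goes at most 41.7 mm and 7.16 degrees, less where a joint would pass 70% of its speed; a pose out of reach is approached as far as the arm can. A call with a gripper value outside its range is refused whole. The fingers move at their own pace and stop on an object; "force" is the grip in N (left out, the last holds). Time passes only in rows, so rows that repeat a pose let the fingers close. It gives the time, the measured TCP pose, the force and the opening at its end, in the units of the state.
- get_state(): the state, without advancing time (a new reading comes with each control period).
- imaging.get_image(name): name is "scene" or "top" or "wrist"; returns the picture (480x640x3 uint8, blue, green, red); there is no depth.
- imaging.camera_params(name): a dict with "intrinsics" (3x3 intrinsics, pixels), "camera_from_world" (4x4, takes a point from world to camera coordinates). Camera axes: x right, y down, z forward; pixel columns grow to the right and rows downward; lengths in m; the calibration is good to about 2 mm. A picture is of the moment at which its call begins: read the wrist's pose just before it. camera_params takes no time and is no camera call; for the wrist camera it gives the pose at the moment of the call.
- workorder.close_job(): hands the job in, once; it reports no verdict.
The state is a dict: "time": time; "joint_positions": joint angles; "qd": joint speeds; "joint_torque": joint torques, N m; "position": TCP position; "tool_rot": TCP orientation; "ft_force": force on the tool from outside, world axes, zero at the start; "torque": the same for the moment, N m; "grip_width": opening from 0.0 (shut) to 1.0 (fully open).
Only numpy, scipy, OpenCV 4.12 (cv2) and the standard library are available. Lean on these libraries where they do the work, as an engineer would, in place of code of your own. Each camera call takes 0.05 s, during which the arm holds its last target. There are 200 camera calls.

## Working session

There is one attempt and no reset: what is moved stays moved. The work goes in short steps, Python scripts to look and compute and a tool call to move; the robot and the scene stay as the last step left them, time stands still between calls to the robot, and variables do not carry over. Pictures are saved under pics/ and viewed, on a budget of 10 in all, crops included, one or two more only if the job needs it, and the job is handed in when it is done.

Besides the shell and the picture viewer there is one more tool, called after ">>>" as a command line: name --argument value ..., lists and objects as JSON in quotes. step_arm: Moves the arm, as the interface text tells. Its arguments: {"type":"object","properties":{"increments":{"type":"array"},"force":{"type":"number"}},"required":["increments"]}

```bash
ls; mkdir -p pics
python3 - <<'E'
from bench import get_state, imaging, workorder, ctrl
import cv2,numpy as np
s=get_state();print(s, ctrl.hold_point_z, dir(ctrl))
for n in ("scene","top"):
    im=imaging.get_image(n);cv2.imwrite(f"pics/{n}0.png",im)
    p=imaging.camera_params(n);print(n,np.round(p["intrinsics"],1).tolist(),np.round(p["camera_from_world"],4).tolist())
E
```

```text
pics
{'time': 0.0, 'joint_positions': array([-1.15287198,  0.32184078, -0.07009347,  1.45165366,  0.02262951,
        1.3707835 , -0.05687245]), 'qd': array([-0.00275074,  0.00120886, -0.00021751, -0.00314165, -0.00048421,
        0.00170717,  0.00022443]), 'joint_torque': array([ 4.83170794e-06, -4.91280627e+01, -4.03932156e-01, -3.12527525e+01,
       -6.40359591e-02,  4.34924173e-02,  1.37326665e-04]), 'position': array([0.25536295, 0.59752543, 0.40366042]), 'tool_rot': array([-6.29861557e-01, -3.07753757e+00,  2.95316119e-03]), 'ft_force': array([ 0.29379817, -0.5121519 , -0.25922714]), 'torque': array([-0.03769139,  0.01888426, -0.04540803]), 'grip_width': 1.001494857993652} 0.1635 ['MotionError', '__class__', '__delattr__', '__dict__', '__dir__', '__doc__', '__eq__', '__format__', '__ge__', '__getattribute__', '__getstate__', '__gt__', '__hash__', '__init__', '__init_subclass__', '__le__', '__lt__', '__module__', '__ne__', '__new__', '__reduce__', '__reduce_ex__', '__repr__', '__setattr__', '__sizeof__', '__str__', '__subclasshook__', '__weakref__', 'hold_point_z']
scene [[465.2, 0.0, 320.6], [0.0, 465.2, 231.7], [0.0, 0.0, 1.0]] [[0.3908, 0.9203, -0.0166, -0.1749], [0.7453, -0.327, -0.581, -0.3821], [-0.5401, 0.2147, -0.8137, 1.4728], [0.0, 0.0, 0.0, 1.0]]
top [[569.5, 0.0, 314.8], [0.0, 569.5, 247.1], [0.0, 0.0, 1.0]] [[-0.0172, -0.9998, 0.0066, -0.0283], [-0.9984, 0.0169, -0.0544, 0.5299], [0.0543, -0.0075, -0.9985, 1.6695], [0.0, 0.0, 0.0, 1.0]]
```

View pics/top0.png

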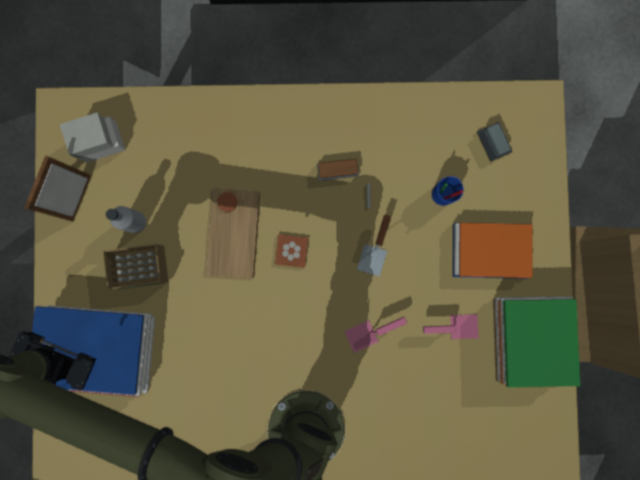

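View pics/scene0.png

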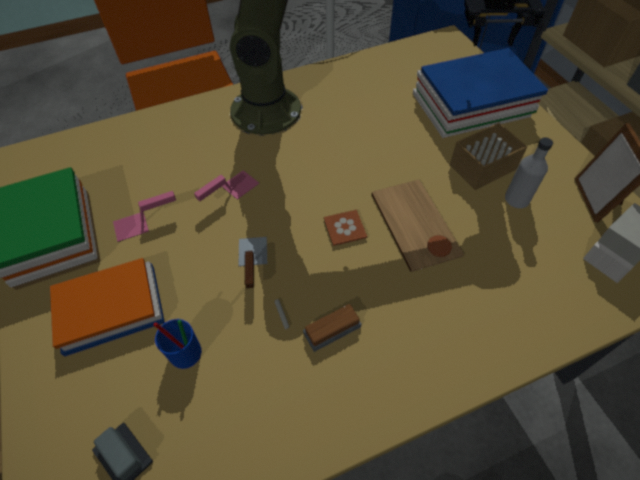

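Top view: board at about (232,234), medal (227,201), plaque (291,250), true spatula with blade (372,260) and handle end (388,215). The pink ones are decoys. The scene view agrees: blade (252,250), handle (249,270), plaque (345,228).

```bash
cat > h.py <<'E'
from bench import get_state, imaging, workorder, ctrl
import cv2, numpy as np
from scipy.spatial.transform import Rotation as R
def ray(p,uv):
    K=p["intrinsics"];T=p["camera_from_world"];d=T[:3,:3].T@np.linalg.solve(K,[uv[0],uv[1],1.]);return -T[:3,:3].T@T[:3,3],d
def plane(p,uv,z):
    c,d=ray(p,uv);return c+d*(z-c[2])/d[2]
def tri(p1,a,p2,b):
    (c1,d1),(c2,d2)=ray(p1,a),ray(p2,b);d1/=np.linalg.norm(d1);d2/=np.linalg.norm(d2)
    t=np.linalg.lstsq(np.c_[d1,-d2],c2-c1,rcond=None)[0];x,y=c1+t[0]*d1,c2+t[1]*d2
    return (x+y)/2,np.linalg.norm(x-y)
def proj(p,X):
    q=p["intrinsics"]@(p["camera_from_world"]@np.r_[X,1])[:3];return q[:2]/q[2]
def pose():
    s=get_state();return s["position"],R.from_rotvec(s["tool_rot"]).as_matrix()
def move(target,yaw_y=None):
    "shift in tool axes to bring TCP to target; spin to set yaw of tool x (rad)"
    P,M=pose();d=M.T@(np.array(target)-P);out=np.round(d,4).tolist()
    if yaw_y is not None:
        cur=np.arctan2(M[1,0],M[0,0]);out.append(round(float(np.degrees(-((yaw_y-cur+np.pi/2)%np.pi-np.pi/2))),2))
    return out
E
python3 - <<'E'
from h import *
p=imaging.camera_params("top");q=imaging.camera_params("scene")
for n,uv,z in [("blade",(372,260),0),("hend",(388,215),.06),("plaque",(291,250),.013),("b tl",(210,190),.01),("b tr",(260,191),.01),("b br",(256,278),.01),("b bl",(206,276),.01)]: print(n,plane(p,uv,z).round(3))
print(tri(p,(383,232),q,(249,270)))
P,M=pose();print(P,M.round(3))
w=imaging.camera_params("wrist");T=np.linalg.inv(w["camera_from_world"])
print("cam in tool",(M.T@(T[:3,3]-P)).round(3),(M.T@T[:3,:3]).round(2),w["intrinsics"].round(0).tolist())
sp=plane(p,(380,238),.03); 
for t in ([.62,-.17,.40],):print(move(t,np.radians(90)))
E
```

```text
blade [ 0.489 -0.207  0.   ]
hend [ 0.616 -0.25   0.06 ]
plaque [0.522 0.033 0.013]
b tl [0.705 0.272 0.01 ]
b tr [0.7   0.123 0.01 ]
b br [0.441 0.138 0.01 ]
b bl [0.45  0.285 0.01 ]
(array([ 0.56855386, -0.23317181,  0.0504084 ]), np.float64(0.005078060045160581))
[0.25534341 0.59754385 0.40376998] [[-0.92   0.393 -0.001]
 [ 0.393  0.92  -0.002]
 [-0.    -0.002 -1.   ]]
cam in tool [0.082 0.    0.02 ] [[ 0.   -0.95 -0.3 ]
 [ 1.    0.    0.  ]
 [-0.   -0.3   0.95]] [[332.0, 0.0, 320.0], [0.0, 332.0, 238.0], [0.0, 0.0, 1.0]]
[-0.6369, -0.5626, 0.0048, 66.87]
```

>>> step_arm --increments '[{"tx": -0.02,"ty": -0.02},{"tx": -0.04,"ty": -0.04},{"tx": -0.063,"ty": -0.062},{"tx": -0.086,"ty": -0.085},{"tx": -0.11,"ty": -0.108},{"tx": -0.133,"ty": -0.131},{"tx": -0.156,"ty": -0.154},{"tx": -0.179,"ty": -0.177}]'

```text
invalid input at $.increments[0]: expected keys claw, tx, ty, tz, spin
```

>>> step_arm --increments '[{"tx": -0.023,"ty": -0.023},{"tx": -0.046,"ty": -0.046},{"tx": -0.069,"ty": -0.068},{"tx": -0.092,"ty": -0.091},{"tx": -0.115,"ty": -0.114},{"tx": -0.138,"ty": -0.136},{"tx": -0.16,"ty": -0.158},{"tx": -0.18,"ty": -0.178}]'

```text
invalid input at $.increments[0]: expected keys claw, tx, ty, tz, spin
```

>>> step_arm --increments '[{"tx": -0.023,"ty": -0.023,"spin": 7},{"tx": -0.046,"ty": -0.046,"spin": 14},{"tx": -0.069,"ty": -0.068,"spin": 21},{"tx": -0.092,"ty": -0.091,"spin": 28},{"tx": -0.11,"ty": -0.108,"spin": 35},{"tx": -0.125,"ty": -0.123,"spin": 42},{"tx": -0.135,"ty": -0.133,"spin": 49},{"tx": -0.14,"ty": -0.137,"spin": 56}]'

```text
invalid input at $.increments[0]: expected keys claw, tx, ty, tz, spin
```

>>> step_arm --increments '[{"spin": 6},{"spin": 11},{"spin": 11},{"spin": 11}]'

```text
invalid input at $.increments[0]: expected keys claw, tx, ty, tz, spin
```

Run:
```python
from h import *
P,M=pose();print(P,M.round(3),get_state()["joint_positions"].round(2))
im=imaging.get_image("wrist");cv2.imwrite("pics/w1.png",im)
import pickle;pickle.dump((imaging.camera_params("wrist"),im),open("w1.pkl","wb"))
```

```text
[0.25534341 0.59754385 0.40376998] [[-0.92   0.393 -0.001]
 [ 0.393  0.92  -0.002]
 [-0.    -0.002 -1.   ]] [-1.15  0.32 -0.07  1.45  0.02  1.37 -0.06]
```

View pics/w1.png

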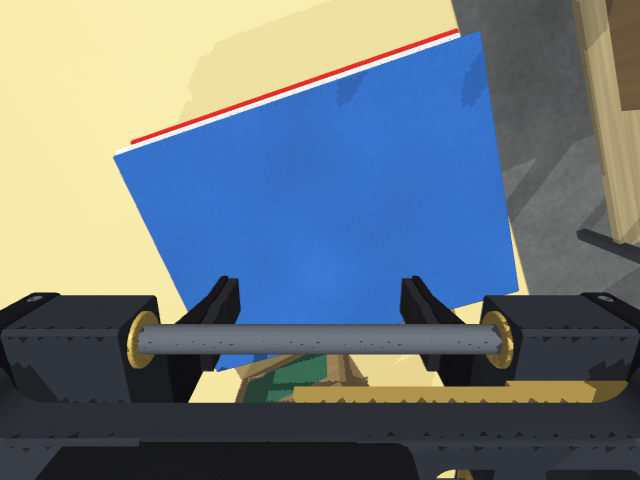

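The wrist camera sees mostly the area on the tool's +x side, with the gripper covering rows above 280. I'll repeat the moves with all five keys.

>>> step_arm --increments '[{"claw": 1,"tx": -0.02,"ty": -0.02,"tz": 0,"spin": 0},{"claw": 1,"tx": -0.04,"ty": -0.04,"tz": 0,"spin": 0},{"claw": 1,"tx": -0.063,"ty": -0.062,"tz": 0,"spin": 0},{"claw": 1,"tx": -0.086,"ty": -0.085,"tz": 0,"spin": 0},{"claw": 1,"tx": -0.11,"ty": -0.108,"tz": 0,"spin": 0},{"claw": 1,"tx": -0.133,"ty": -0.131,"tz": 0,"spin": 0},{"claw": 1,"tx": -0.156,"ty": -0.154,"tz": 0,"spin": 0},{"claw": 1,"tx": -0.179,"ty": -0.177,"tz": 0,"spin": 0}]'

```text
time: 0.82
position: [0.3508, 0.3629, 0.4045]
tool_rot: [-0.63, -3.078, 0.0]
ft_force: [0.1, -0.3, 0.7]
grip_width: 1.002
```

>>> step_arm --increments '[{"claw": 1,"tx": -0.023,"ty": -0.023,"tz": 0,"spin": 0},{"claw": 1,"tx": -0.046,"ty": -0.046,"tz": 0,"spin": 0},{"claw": 1,"tx": -0.069,"ty": -0.068,"tz": 0,"spin": 0},{"claw": 1,"tx": -0.092,"ty": -0.091,"tz": 0,"spin": 0},{"claw": 1,"tx": -0.115,"ty": -0.114,"tz": 0,"spin": 0},{"claw": 1,"tx": -0.138,"ty": -0.136,"tz": 0,"spin": 0},{"claw": 1,"tx": -0.16,"ty": -0.158,"tz": 0,"spin": 0},{"claw": 1,"tx": -0.18,"ty": -0.178,"tz": 0,"spin": 0}]'

```text
time: 1.48
position: [0.4464, 0.1281, 0.4047]
tool_rot: [0.631, 3.077, 0.0]
ft_force: [-0.1, -0.3, 0.7]
grip_width: 0.996
```

>>> step_arm --increments '[{"claw": 1,"tx": -0.023,"ty": -0.023,"tz": 0,"spin": 7},{"claw": 1,"tx": -0.046,"ty": -0.046,"tz": 0,"spin": 14},{"claw": 1,"tx": -0.069,"ty": -0.068,"tz": 0,"spin": 21},{"claw": 1,"tx": -0.092,"ty": -0.091,"tz": 0,"spin": 28},{"claw": 1,"tx": -0.11,"ty": -0.108,"tz": 0,"spin": 35},{"claw": 1,"tx": -0.125,"ty": -0.123,"tz": 0,"spin": 42},{"claw": 1,"tx": -0.135,"ty": -0.133,"tz": 0,"spin": 49},{"claw": 1,"tx": -0.14,"ty": -0.137,"tz": 0,"spin": 56}]'

```text
time: 2.15
position: [0.5212, -0.0536, 0.4046]
tool_rot: [2.013, 2.411, -0.001]
ft_force: [-0.5, 0.3, -0.4]
grip_width: 1.0
```

>>> step_arm --increments '[{"claw": 1,"tx": 0,"ty": 0,"tz": 0,"spin": 6},{"claw": 1,"tx": 0,"ty": 0,"tz": 0,"spin": 11},{"claw": 1,"tx": 0,"ty": 0,"tz": 0,"spin": 11},{"claw": 1,"tx": 0,"ty": 0,"tz": 0,"spin": 11}]'

```text
time: 2.48
position: [0.5209, -0.0507, 0.4046]
tool_rot: [-2.221, -2.222, 0.0]
ft_force: [0.4, -0.4, 0.3]
grip_width: 0.999
```

```bash
cat >> h.py <<'E'
import pickle
def snap(n):
    cam=imaging.camera_params("wrist");im=imaging.get_image("wrist")
    cv2.imwrite(f"pics/{n}.png",im);pickle.dump((cam,im),open(n+".pkl","wb"));return cam,im
def load(n): return pickle.load(open(n+".pkl","rb"))
E
python3 - <<'E'
from h import *
P,M=pose();print(P,M.round(3),get_state()["joint_positions"].round(2),get_state()["qd"].round(3))
snap("w2")
E
```

```text
[ 0.52087451 -0.05070843  0.40455944] [[-0.  1. -0.]
 [ 1.  0.  0.]
 [ 0. -0. -1.]] [-0.48  0.04  0.54  1.78 -0.02  1.32  0.07] [-0.001 -0.002 -0.004 -0.     0.002 -0.     0.01 ]
```

View pics/w2.png

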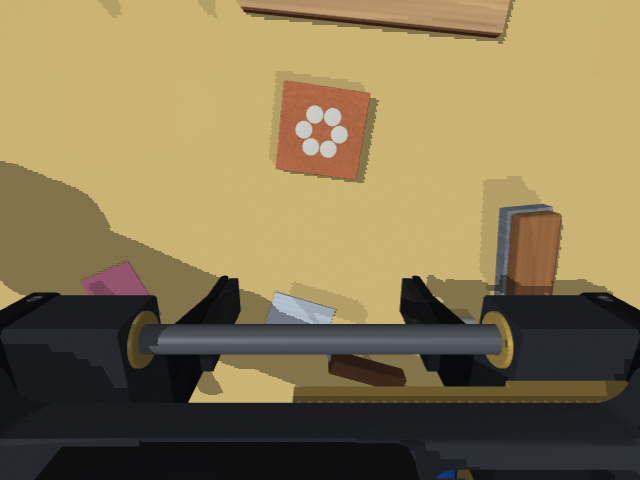

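The wrist view shows the plaque as a quad around (323,130), the board's near edge from (243,9) to (500,38), and the spatula's blade near (300,308) behind the fingers. I'll take a second, lower view of the plaque and board, then two of the spatula.

>>> step_arm --increments '[{"claw": 1,"tx": 0.015,"ty": 0,"tz": 0.02,"spin": 0},{"claw": 1,"tx": 0.03,"ty": 0,"tz": 0.05,"spin": 0},{"claw": 1,"tx": 0.045,"ty": 0,"tz": 0.075,"spin": 0},{"claw": 1,"tx": 0.05,"ty": 0,"tz": 0.08,"spin": 0},{"claw": 1,"tx": 0.05,"ty": 0,"tz": 0.08,"spin": 0},{"claw": 1,"tx": 0.05,"ty": 0,"tz": 0.08,"spin": 0}]'

```text
time: 3.03
position: [0.5215, -0.0011, 0.3257]
tool_rot: [2.222, 2.219, 0.0]
ft_force: [0.8, 0.6, -0.2]
grip_width: 1.001
```

```bash
python3 -c "
from h import *
snap('w3')"
```

>>> step_arm --increments '[{"claw": 1,"tx": -0.03,"ty": 0,"tz": 0,"spin": 0},{"claw": 1,"tx": -0.065,"ty": 0.005,"tz": 0,"spin": 0},{"claw": 1,"tx": -0.1,"ty": 0.01,"tz": 0,"spin": 0},{"claw": 1,"tx": -0.135,"ty": 0.015,"tz": 0,"spin": 0},{"claw": 1,"tx": -0.17,"ty": 0.02,"tz": 0,"spin": 0},{"claw": 1,"tx": -0.2,"ty": 0.02,"tz": 0,"spin": 0},{"claw": 1,"tx": -0.22,"ty": 0.02,"tz": 0,"spin": 0},{"claw": 1,"tx": -0.23,"ty": 0.02,"tz": 0,"spin": 0}]'

```text
time: 3.75
position: [0.5398, -0.236, 0.3271]
tool_rot: [2.227, 2.209, -0.0]
ft_force: [0.6, -0.3, 0.2]
grip_width: 1.004
```

>>> step_arm --increments '[{"claw": 1,"tx": 0,"ty": 0,"tz": 0,"spin": 0},{"claw": 1,"tx": 0,"ty": 0,"tz": 0,"spin": 0},{"claw": 1,"tx": 0,"ty": 0,"tz": 0,"spin": 0}]'

```text
time: 4.0
position: [0.5411, -0.2292, 0.3251]
tool_rot: [-2.221, -2.221, -0.002]
ft_force: [1.2, -0.2, -1.2]
grip_width: 0.996
```

```bash
python3 -c "
from h import *
snap('w4')"
```

>>> step_arm --increments '[{"claw": 1,"tx": -0.03,"ty": 0,"tz": 0,"spin": 0},{"claw": 1,"tx": -0.06,"ty": 0,"tz": 0,"spin": 0},{"claw": 1,"tx": -0.085,"ty": 0,"tz": 0,"spin": 0},{"claw": 1,"tx": -0.1,"ty": 0,"tz": 0,"spin": 0},{"claw": 1,"tx": -0.1,"ty": 0,"tz": 0,"spin": 0},{"claw": 1,"tx": -0.1,"ty": 0,"tz": 0,"spin": 0},{"claw": 1,"tx": -0.1,"ty": 0,"tz": 0,"spin": 0}]'

```text
time: 4.63
position: [0.5412, -0.3286, 0.3245]
tool_rot: [-2.22, -2.221, -0.002]
ft_force: [-0.3, 0.0, -1.0]
grip_width: 1.0
```

```bash
python3 -c "
from h import *
snap('w5')
ims=[load(n)[1][:300] for n in ('w4','w5')]
cv2.imwrite('pics/m45.png',np.vstack(ims))
print(get_state()['time'],pose()[0])"
```

```text
4.6833 [ 0.54126343 -0.32842633  0.32455241]
```

View pics/m45.png

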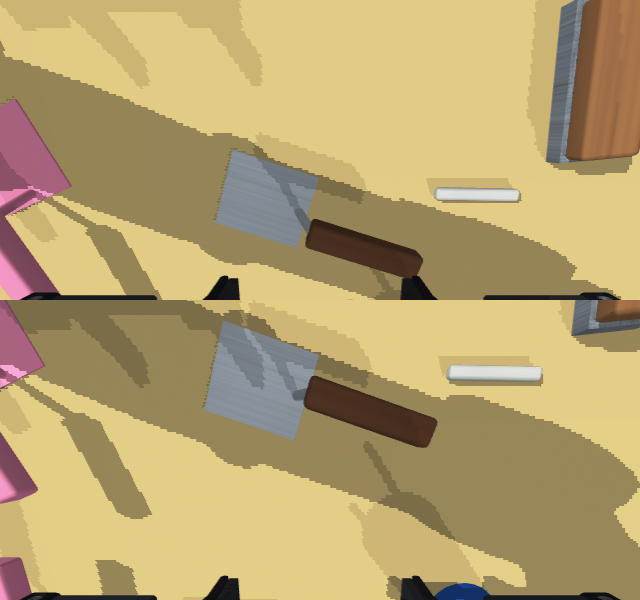

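View pics/w3.png

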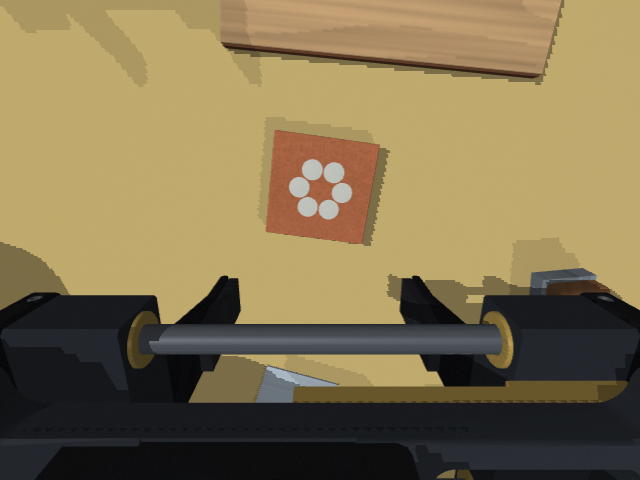

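w4/w5 show the steel blade (corners about (231,150),(318,177),(301,247),(215,221) in w4), handle centre about (363,248) and chalk at (478,195). w3 shows the plaque quad from (275,130) to (363,244) and the board's near edge from (221,43) to (540,76).

Run:
```python
from h import *
def quad(mask,seed):
    n,l=cv2.connectedComponents(cv2.morphologyEx(mask,cv2.MORPH_CLOSE,np.ones((9,9))));m=(l==l[seed[1],seed[0]]).astype(np.uint8)
    c=max(cv2.findContours(m,0,1)[0],key=cv2.contourArea);h=cv2.convexHull(c)
    for e in range(3,30):
        a=cv2.approxPolyDP(h,e,True)
        if len(a)<=4:break
    a=a.reshape(-1,2).astype(float);return a,m
def order(a): # start at min (x+y), clockwise
    c=a.mean(0);a=a[np.argsort(np.arctan2(*(a-c).T[::-1]))];return np.roll(a,-np.argmin(a.sum(1)),0)
def hsv(im): return cv2.cvtColor(im,cv2.COLOR_BGR2HSV)
def mk(n,lo,hi): im=load(n)[1];m=cv2.inRange(hsv(im),lo,hi);m[285:]=0;return m
print(hsv(load('w3')[1])[200,290],hsv(load('w4')[1])[200,250],hsv(load('w4')[1])[185,280],hsv(load('w4')[1])[250,363],hsv(load('w4')[1])[30,300],hsv(load('w4')[1])[250,150])
R3={}
for name,(na,sa,nb,sb,lo,hi) in {"plaque":("w2",(290,130),"w3",(285,190),(3,130,80),(11,255,255)),"blade":("w4",(250,200),"w5",(250,80),(95,20,60),(125,130,255)),"handle":("w4",(363,250),"w5",(370,110),(0,100,15),(14,255,105))}.items():
    A,ma=quad(mk(na,lo,hi),sa);B,mb=quad(mk(nb,lo,hi),sb);print(name,order(A).tolist(),order(B).tolist(),ma.sum(),mb.sum())
    ca,cb=load(na)[0],load(nb)[0]
    if len(A)==len(B)==4:
        for a,b in zip(order(A),order(B)):
            X,e=tri(ca,a,cb,b);print("  ",X.round(4),round(e,4))
    mo=[cv2.moments(m,True) for m in (ma,mb)];u=[(m["m10"]/m["m00"],m["m01"]/m["m00"]) for m in mo];print("  centroid",u,*tri(ca,u[0],cb,u[1]))
# board lower edge: wood -> dark transition, columns 260..500
for n,cs in(("w2",range(260,490,20)),("w3",range(240,530,20))):
    im=load(n)[1];g=cv2.cvtColor(im,cv2.COLOR_BGR2GRAY).astype(int);pts=[]
    for c in cs:
        col=g[:110,c];r=int(np.argmin(np.diff(col[:100])));pts.append((c,r+.5))
    k=np.polyfit(*zip(*pts),1);print(n,"edge",k,[p[1] for p in pts]);c0,c1=cs[0],cs[-1]
    for z in(.009,.010): print(z,[plane(load(n)[0],(c,np.polyval(k,c)),z)[:2].round(4) for c in(c0,c1)])
    print(g[int(np.polyval(k,400))-6:int(np.polyval(k,400))+14,400])
```

```text
[ 10 152 159] [106  32 150] [103  31 131] [ 10 143  68] [ 23 105 226] [ 23 106 226]
plaque [[284.0, 81.0], [369.0, 93.0], [355.0, 178.0], [276.0, 168.0]] [[276.0, 130.0], [378.0, 145.0], [360.0, 243.0], [266.0, 230.0]] 5892 8150
   [0.4846 0.0854 0.0052] 0.0008
   [0.572  0.0732 0.0133] 0.0003
   [ 0.5598 -0.0133  0.016 ] 0.0009
   [ 0.4726 -0.0033  0.0075] 0.0003
  centroid [(321.15580448065174, 129.122199592668), (320.1660122699387, 185.80319018404907)] [0.52295856 0.03789299 0.00804525] 9.992639109491724e-05
blade [[233.0, 150.0], [317.0, 178.0], [295.0, 246.0], [216.0, 222.0]] [[224.0, 21.0], [318.0, 55.0], [293.0, 139.0], [205.0, 109.0]] 6476 8622
   [ 0.4654 -0.1589  0.0005] 0.0003
   [ 0.54   -0.1833  0.0019] 0.0008
   [ 5.183e-01 -2.488e-01 -3.000e-04] 0.0002
   [ 0.4443 -0.2244  0.0015] 0.0003
  centroid [(265.9976837554046, 199.1091723285979), (259.44780793319416, 80.43818139642774)] [ 0.49233159 -0.20240874  0.00293263] 0.000851804754245198
handle [[312.0, 221.0], [422.0, 262.0], [411.0, 278.0], [309.0, 248.0]] [[311.0, 78.0], [434.0, 118.0], [428.0, 144.0], [307.0, 108.0]
[... 216 characters left out ...]
2226066897, 112.21245674740484)] [ 0.57549017 -0.23064531  0.06180184] 9.794585131817424e-05
w2 edge [  0.1034965  -18.96037296] [7.5, 9.5, 12.5, 14.5, 16.5, 18.5, 20.5, 22.5, 24.5, 26.5, 28.5, 30.5]
0.009 [array([0.4632, 0.1498]), array([0.6801, 0.1307])]
0.01 [array([0.4634, 0.1495]), array([0.6797, 0.1304])]
[162 165 161 151 149 149 129  72  72  53  35  37  76 114 113 116 179 179
 179 179]
w3 edge [ 0.1 19.5] [43.5, 45.5, 47.5, 49.5, 51.5, 53.5, 55.5, 57.5, 59.5, 61.5, 63.5, 65.5, 67.5, 69.5, 71.5]
0.009 [array([0.4596, 0.1502]), array([0.6845, 0.1302])]
0.01 [array([0.4598, 0.15  ]), array([0.684, 0.13 ])]
[157 158 156 155 147 143 123  74  68  67  33  35  71 108 108 108 108 109
 170 170]
```

>>> step_arm --increments '[{"claw": 1,"tx": 0.015,"ty": 0.003,"tz": 0,"spin": -7},{"claw": 1,"tx": 0.035,"ty": 0.006,"tz": 0,"spin": -14},{"claw": 1,"tx": 0.055,"ty": 0.009,"tz": 0,"spin": -21},{"claw": 1,"tx": 0.075,"ty": 0.012,"tz": 0,"spin": -28},{"claw": 1,"tx": 0.09,"ty": 0.015,"tz": 0,"spin": -35},{"claw": 1,"tx": 0.1,"ty": 0.017,"tz": 0,"spin": -42},{"claw": 1,"tx": 0.103,"ty": 0.0175,"tz": 0,"spin": -49},{"claw": 1,"tx": 0.103,"ty": 0.0175,"tz": 0,"spin": -56}]'

```text
time: 5.35
position: [0.559, -0.2239, 0.3249]
tool_rot: [-0.904, -3.009, -0.003]
ft_force: [0.2, -0.1, -0.2]
grip_width: 1.001
```

>>> step_arm --increments '[{"claw": 1,"tx": 0,"ty": 0,"tz": 0,"spin": -7},{"claw": 1,"tx": 0,"ty": 0,"tz": 0.015,"spin": -13},{"claw": 1,"tx": 0,"ty": 0,"tz": 0.03,"spin": -16},{"claw": 1,"tx": 0,"ty": 0,"tz": 0.03,"spin": -16},{"claw": 1,"tx": 0,"ty": 0,"tz": 0.03,"spin": -16},{"claw": 1,"tx": 0,"ty": 0,"tz": 0.03,"spin": -16}]'

```text
time: 5.85
position: [0.5585, -0.227, 0.2955]
tool_rot: [0.495, 3.101, 0.0]
ft_force: [-0.2, -0.7, -0.9]
grip_width: 1.002
```

```bash
python3 -c "
from h import *
P,M=pose();print(P,np.degrees(np.arctan2(M[1,0],M[0,0])),get_state()['joint_positions'].round(2),M[:,2])
print(move([.5586,-.2255,.2235],np.radians(162)))"
```

```text
[ 0.55846399 -0.22703657  0.29550235] 161.85778275483247 [-0.04  0.31  0.45  1.72 -0.15  1.14  1.71] [ 8.70226030e-04  1.64278375e-04 -9.99999608e-01]
[0.0004, 0.0015, 0.072, -0.14]
```

>>> step_arm --increments '[{"claw": 1,"tx": 0,"ty": 0.001,"tz": 0.02,"spin": 0},{"claw": 1,"tx": 0,"ty": 0.0015,"tz": 0.045,"spin": 0},{"claw": 1,"tx": 0,"ty": 0.0015,"tz": 0.062,"spin": 0},{"claw": 1,"tx": 0,"ty": 0.0015,"tz": 0.071,"spin": 0},{"claw": 1,"tx": 0,"ty": 0.0015,"tz": 0.072,"spin": 0},{"claw": 1,"tx": 0,"ty": 0.0015,"tz": 0.072,"spin": 0},{"claw": 0.6,"tx": 0,"ty": 0.0015,"tz": 0.072,"spin": 0},{"claw": 0.4,"tx": 0,"ty": 0.0015,"tz": 0.072,"spin": 0}]' --force 15

```text
time: 6.52
position: [0.5592, -0.2267, 0.2244]
tool_rot: [0.495, 3.1, -0.0]
ft_force: [0.1, -0.5, 1.2]
grip_width: 0.923
```

>>> step_arm --increments '[{"claw": 0.1,"tx": 0,"ty": 0,"tz": 0,"spin": 0},{"claw": 0,"tx": 0,"ty": 0,"tz": 0,"spin": 0},{"claw": 0,"tx": 0,"ty": 0,"tz": 0,"spin": 0},{"claw": 0,"tx": 0,"ty": 0,"tz": 0,"spin": 0},{"claw": 0,"tx": 0,"ty": 0,"tz": 0,"spin": 0},{"claw": 0,"tx": 0,"ty": 0,"tz": 0,"spin": 0}]' --force 15

```text
time: 7.02
position: [0.5585, -0.2264, 0.2228]
tool_rot: [0.495, 3.102, 0.0]
ft_force: [-1.0, -0.8, 0.1]
grip_width: 0.474
```

>>> step_arm --increments '[{"claw": 0,"tx": 0,"ty": 0,"tz": 0,"spin": 0},{"claw": 0,"tx": 0,"ty": 0,"tz": 0,"spin": 0},{"claw": 0,"tx": 0,"ty": 0,"tz": 0,"spin": 0},{"claw": 0,"tx": 0,"ty": 0,"tz": 0,"spin": 0}]' --force 55

```text
time: 7.35
position: [0.5586, -0.2264, 0.2227]
tool_rot: [0.495, 3.102, 0.0]
ft_force: [0.3, -0.6, -1.1]
grip_width: 0.227
```

```bash
python3 -c "
from h import *
P,M=pose();print(P,np.degrees(np.arctan2(M[1,0],M[0,0])),get_state()['ft_force'])"
```

```text
[ 0.55856776 -0.22639261  0.22274061] 161.86498151396535 [ 0.33539219 -0.57243644 -1.05591058]
```

>>> step_arm --increments '[{"claw": 0,"tx": 0,"ty": 0,"tz": 0,"spin": 0},{"claw": 0,"tx": 0,"ty": 0,"tz": 0,"spin": 0},{"claw": 0,"tx": 0,"ty": 0,"tz": -0.005,"spin": 0},{"claw": 0,"tx": 0,"ty": 0,"tz": -0.012,"spin": 0},{"claw": 0,"tx": 0,"ty": 0,"tz": -0.022,"spin": 0},{"claw": 0,"tx": 0,"ty": 0,"tz": -0.032,"spin": 0},{"claw": 0,"tx": 0,"ty": 0,"tz": -0.04,"spin": 0},{"claw": 0,"tx": 0,"ty": 0,"tz": -0.04,"spin": 0}]' --force 55

```text
time: 8.02
position: [0.5594, -0.2269, 0.2657]
tool_rot: [0.494, 3.098, -0.001]
ft_force: [1.0, -0.7, -1.6]
grip_width: 0.224
```

>>> step_arm --increments '[{"claw": 0,"tx": 0.006,"ty": 0.005,"tz": 0,"spin": 3},{"claw": 0,"tx": 0.016,"ty": 0.012,"tz": 0,"spin": 9},{"claw": 0,"tx": 0.026,"ty": 0.02,"tz": 0,"spin": 15},{"claw": 0,"tx": 0.036,"ty": 0.028,"tz": 0,"spin": 21},{"claw": 0,"tx": 0.046,"ty": 0.036,"tz": 0,"spin": 27},{"claw": 0,"tx": 0.056,"ty": 0.044,"tz": 0,"spin": 33},{"claw": 0,"tx": 0.066,"ty": 0.051,"tz": 0,"spin": 39},{"claw": 0,"tx": 0.0743,"ty": 0.0573,"tz": 0,"spin": 45}]'

```text
time: 8.68
position: [0.5052, -0.1481, 0.2627]
tool_rot: [-1.651, -2.672, -0.0]
ft_force: [-0.1, -0.2, -2.0]
grip_width: 0.223
```

>>> step_arm --increments '[{"claw": 0,"tx": 0,"ty": 0,"tz": 0,"spin": 6},{"claw": 0,"tx": 0,"ty": 0,"tz": 0,"spin": 12},{"claw": 0,"tx": 0,"ty": 0,"tz": 0,"spin": 18},{"claw": 0,"tx": 0,"ty": 0,"tz": 0,"spin": 24},{"claw": 0,"tx": 0,"ty": 0,"tz": 0,"spin": 29},{"claw": 0,"tx": 0,"ty": 0,"tz": 0,"spin": 32},{"claw": 0,"tx": 0,"ty": 0,"tz": 0,"spin": 32},{"claw": 0,"tx": 0,"ty": 0,"tz": 0,"spin": 32}]'

```text
time: 9.35
position: [0.5057, -0.1488, 0.2628]
tool_rot: [-2.317, -2.122, -0.0]
ft_force: [-0.2, -0.2, -2.6]
grip_width: 0.22
```

```bash
python3 -c "
from h import *
P,M=pose();print(P,np.degrees(np.arctan2(M[1,0],M[0,0])),get_state()['ft_force'],get_state()['grip_width'])
cam,im=snap('w6')
tip=P+M@[.11,0,.2235]
for o in [(.11,-.035),(.11,0),(.11,.035)]: print(proj(cam,P+M@[o[0],o[1],.2227]).round(1))
print('tip',tip)"
```

```text
[ 0.50570797 -0.14878059  0.26281825] 84.96783071922252 [-0.21923314 -0.23203923 -2.61375577] 0.22045630589130358
[256.1  83.3]
[318.9  83.4]
[381.8  83.5]
tip [ 0.51536378 -0.03919019  0.03932561]
```

View pics/w6.png

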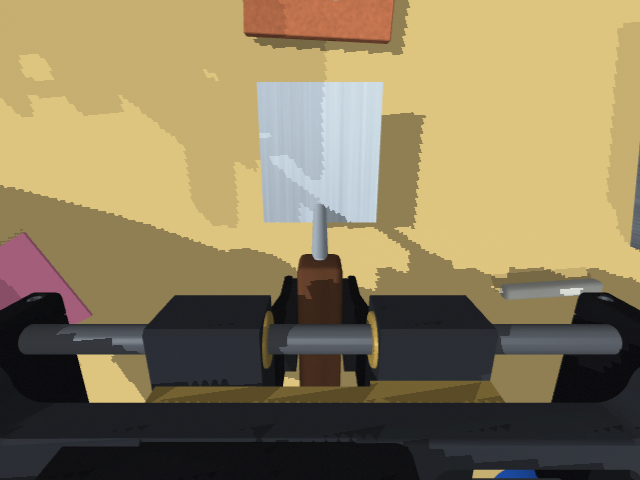

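w6 shows the blade level in the grip, with its front corners at (257,82) and (383,82), within 1 px of prediction. The plaque's near edge (244..391, ~38) is centred ahead of it. Lowering to about 1.5 mm above the desk.

>>> step_arm --increments '[{"claw": 0,"tx": 0,"ty": 0,"tz": 0.006,"spin": 0},{"claw": 0,"tx": 0,"ty": 0,"tz": 0.014,"spin": 0},{"claw": 0,"tx": 0,"ty": 0,"tz": 0.022,"spin": 0},{"claw": 0,"tx": 0,"ty": 0,"tz": 0.029,"spin": 0},{"claw": 0,"tx": 0,"ty": 0,"tz": 0.034,"spin": 0},{"claw": 0,"tx": 0,"ty": 0,"tz": 0.037,"spin": 0},{"claw": 0,"tx": 0,"ty": 0,"tz": 0.0386,"spin": 0},{"claw": 0,"tx": 0,"ty": 0,"tz": 0.0386,"spin": 0}]'

```text
time: 10.07
position: [0.5057, -0.1489, 0.2237]
tool_rot: [-2.318, -2.119, 0.001]
ft_force: [1.1, -0.5, -1.3]
grip_width: 0.228
```

>>> step_arm --increments '[{"claw": 0,"tx": 0,"ty": 0,"tz": 0,"spin": 0},{"claw": 0,"tx": 0,"ty": 0,"tz": 0,"spin": 0},{"claw": 0,"tx": 0,"ty": 0,"tz": 0,"spin": 0}]'

```text
time: 10.32
position: [0.506, -0.1489, 0.2245]
tool_rot: [2.318, 2.119, 0.001]
ft_force: [-0.1, -0.2, -1.0]
grip_width: 0.227
```

```bash
python3 -c "
from h import *
s=get_state();P,M=pose();print(P,np.degrees(np.arctan2(M[1,0],M[0,0])),s['ft_force'],s['torque'])
cam,im=snap('w7')
g=cv2.cvtColor(im,cv2.COLOR_BGR2GRAY)
print(g[60:100,320]);print(g[90,235:275],g[90,370:395])
"
```

```text
[ 0.50596805 -0.148874    0.22451582] 84.86909136093688 [-0.10777434 -0.18236614 -0.95090229] [-0.15500834  0.03814402 -0.00344503]
[194 194 194 194 194 193 194 194 190 194 194 194 194 194 194 194 194 194
 190 189 173 178 194 193 193 193 193 193 193 194 214 210 210 193 192 192
 192 193 193 191]
[172 172 172 172 172 172 172 172 172 173 172 172 172 173 172 172 172 172
 172 173 172 176 189 195 192 190 192 194 194 194 193 192 191 191 193 193
 194 194 194 196] [212 212 212 214 213 212 215 215 215 215 213 211 193 142 125 125 125 125
 126 183 194 194 194 194 194]
```

>>> step_arm --increments '[{"claw": 0,"tx": 0.004,"ty": 0,"tz": 0,"spin": 0},{"claw": 0,"tx": 0.01,"ty": 0,"tz": 0,"spin": 0},{"claw": 0,"tx": 0.016,"ty": 0,"tz": 0,"spin": 0},{"claw": 0,"tx": 0.022,"ty": 0,"tz": 0,"spin": 0},{"claw": 0,"tx": 0.028,"ty": 0,"tz": 0,"spin": 0},{"claw": 0,"tx": 0.034,"ty": 0,"tz": 0,"spin": 0},{"claw": 0,"tx": 0.039,"ty": 0,"tz": 0,"spin": 0},{"claw": 0,"tx": 0.043,"ty": 0,"tz": 0,"spin": 0}]'

```text
time: 11.03
position: [0.5097, -0.1051, 0.2242]
tool_rot: [-2.318, -2.121, -0.0]
ft_force: [-1.1, -1.4, -0.7]
grip_width: 0.224
```

>>> step_arm --increments '[{"claw": 0,"tx": 0.002,"ty": 0,"tz": 0,"spin": 0},{"claw": 0,"tx": 0.004,"ty": 0,"tz": 0,"spin": 0},{"claw": 0,"tx": 0.006,"ty": 0,"tz": 0,"spin": 0},{"claw": 0,"tx": 0.008,"ty": 0,"tz": 0,"spin": 0},{"claw": 0,"tx": 0.01,"ty": 0,"tz": 0,"spin": 0},{"claw": 0,"tx": 0.012,"ty": 0,"tz": 0,"spin": 0},{"claw": 0,"tx": 0.014,"ty": 0,"tz": 0,"spin": 0},{"claw": 0,"tx": 0.016,"ty": 0,"tz": 0,"spin": 0}]'

```text
time: 11.7
position: [0.511, -0.0902, 0.2242]
tool_rot: [2.319, 2.119, -0.0]
ft_force: [-0.6, -1.5, -0.9]
grip_width: 0.221
```

```bash
python3 -c "
from h import *
s=get_state();P,M=pose();print(P,(P+M@[.11,0,.2227]),np.degrees(np.arctan2(M[1,0],M[0,0])),s['ft_force'],s['torque'])
cam,im=snap('w8')
"
```

```text
[ 0.51103791 -0.09019214  0.22423058] [0.52094618 0.01931258 0.00150691] 84.84513094095706 [-0.58486536 -1.52330058 -0.86552898] [-0.48909109  0.04800667  0.01476642]
```

View pics/w8.png

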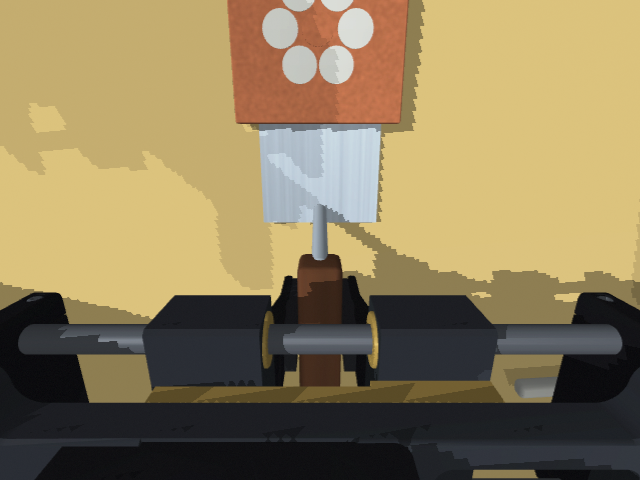

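w8 shows the blade under the plaque, whose near edge (row 124) is now parallel to the blade front. Contact with the foot shows in the moment. Pushing on.

>>> step_arm --increments '[{"claw": 0,"tx": 0.003,"ty": 0,"tz": 0,"spin": 0},{"claw": 0,"tx": 0.006,"ty": 0,"tz": 0,"spin": 0},{"claw": 0,"tx": 0.009,"ty": 0,"tz": 0,"spin": 0},{"claw": 0,"tx": 0.012,"ty": 0,"tz": 0,"spin": 0},{"claw": 0,"tx": 0.015,"ty": 0,"tz": 0,"spin": 0},{"claw": 0,"tx": 0.018,"ty": 0,"tz": 0,"spin": 0},{"claw": 0,"tx": 0.02,"ty": 0,"tz": 0,"spin": 0},{"claw": 0,"tx": 0.021,"ty": 0,"tz": 0,"spin": 0}]'

```text
time: 12.42
position: [0.513, -0.0687, 0.2242]
tool_rot: [-2.318, -2.12, -0.0]
ft_force: [0.4, -1.9, -0.9]
grip_width: 0.221
```

```bash
cat > st.py <<'E'
from h import *
s=get_state();P,M=pose();d=M[:,0];t=P+M@[.11,0,.2227]
x=np.array([.4598,.15]);e=np.array([.684,.13])-x;n=np.array([-e[1],e[0]])/np.linalg.norm(e)
print("t",round(s['time'],2),"gap_to_board",round(float((x-t[:2])@n)-.068,4),"tip",t.round(4),"F",s['ft_force'].round(2),"tau",s['torque'].round(3),"yaw",round(np.degrees(np.arctan2(M[1,0],M[0,0])),2),"claw",round(s['grip_width'],3))
E
python3 st.py
```

```text
t 12.42 gap_to_board 0.035 tip [0.5228 0.0409 0.0015] F [ 0.44 -1.92 -0.88] tau [-0.466  0.088 -0.022] yaw 84.9 claw 0.221
```

>>> step_arm --increments '[{"claw": 0,"tx": 0.002,"ty": 0,"tz": 0,"spin": 0},{"claw": 0,"tx": 0.004,"ty": 0,"tz": 0,"spin": 0},{"claw": 0,"tx": 0.006,"ty": 0,"tz": 0,"spin": 0},{"claw": 0,"tx": 0.008,"ty": 0,"tz": 0,"spin": 0},{"claw": 0,"tx": 0.009,"ty": 0,"tz": 0,"spin": 0},{"claw": 0,"tx": 0.01,"ty": 0,"tz": 0,"spin": 0}]'

```text
time: 12.92
position: [0.5138, -0.059, 0.2242]
tool_rot: [-2.318, -2.12, -0.0]
ft_force: [-0.2, -1.8, -0.5]
grip_width: 0.223
```

```bash
python3 st.py
```

```text
t 12.92 gap_to_board 0.0253 tip [0.5237 0.0506 0.0015] F [-0.2  -1.8  -0.53] tau [-0.474  0.094  0.01 ] yaw 84.88 claw 0.223
```

>>> step_arm --increments '[{"claw": 0,"tx": 0.0015,"ty": 0,"tz": 0,"spin": 0},{"claw": 0,"tx": 0.003,"ty": 0,"tz": 0,"spin": 0},{"claw": 0,"tx": 0.0045,"ty": 0,"tz": 0,"spin": 0},{"claw": 0,"tx": 0.006,"ty": 0,"tz": 0,"spin": 0},{"claw": 0,"tx": 0.007,"ty": 0,"tz": 0,"spin": 0},{"claw": 0,"tx": 0.008,"ty": 0,"tz": 0,"spin": 0}]'

```text
time: 13.42
position: [0.5146, -0.0511, 0.2242]
tool_rot: [2.319, 2.12, 0.0]
ft_force: [-0.1, -0.5, -0.7]
grip_width: 0.223
```

```bash
python3 st.py
```

```text
t 13.42 gap_to_board 0.0174 tip [0.5244 0.0584 0.0015] F [-0.06 -0.45 -0.73] tau [-0.418  0.052  0.019] yaw 84.87 claw 0.223
```

>>> step_arm --increments '[{"claw": 0,"tx": 0.0012,"ty": 0,"tz": 0,"spin": 0},{"claw": 0,"tx": 0.0024,"ty": 0,"tz": 0,"spin": 0},{"claw": 0,"tx": 0.0036,"ty": 0,"tz": 0,"spin": 0},{"claw": 0,"tx": 0.0048,"ty": 0,"tz": 0,"spin": 0},{"claw": 0,"tx": 0.006,"ty": 0,"tz": 0,"spin": 0}]'

```text
time: 13.83
position: [0.5151, -0.0452, 0.2242]
tool_rot: [2.319, 2.12, 0.0]
ft_force: [-0.4, -1.8, -0.8]
grip_width: 0.223
```

```bash
python3 st.py
```

```text
t 13.83 gap_to_board 0.0115 tip [0.5249 0.0644 0.0015] F [-0.37 -1.83 -0.82] tau [-0.428  0.094  0.017] yaw 84.86 claw 0.223
```

>>> step_arm --increments '[{"claw": 0,"tx": 0.0008,"ty": 0,"tz": 0,"spin": 0},{"claw": 0,"tx": 0.0016,"ty": 0,"tz": 0,"spin": 0},{"claw": 0,"tx": 0.0024,"ty": 0,"tz": 0,"spin": 0},{"claw": 0,"tx": 0.003,"ty": 0,"tz": 0,"spin": 0}]'

```text
time: 14.17
position: [0.5153, -0.0422, 0.2242]
tool_rot: [-2.319, -2.12, -0.0]
ft_force: [0.2, -1.3, -0.2]
grip_width: 0.224
```

```bash
python3 st.py
```

```text
t 14.17 gap_to_board 0.0085 tip [0.5252 0.0674 0.0015] F [ 0.17 -1.26 -0.23] tau [-0.532  0.046  0.04 ] yaw 84.87 claw 0.224
```

>>> step_arm --increments '[{"claw": 0,"tx": 0.0006,"ty": 0,"tz": 0,"spin": 0},{"claw": 0,"tx": 0.0012,"ty": 0,"tz": 0,"spin": 0},{"claw": 0,"tx": 0.0018,"ty": 0,"tz": 0,"spin": 0}]'

```text
time: 14.42
position: [0.5155, -0.0405, 0.2242]
tool_rot: [2.319, 2.12, 0.0]
ft_force: [-0.1, -2.4, -1.2]
grip_width: 0.222
```

```bash
python3 st.py
```

```text
t 14.42 gap_to_board 0.0067 tip [0.5254 0.0691 0.0015] F [-0.12 -2.36 -1.15] tau [-0.503  0.054 -0.017] yaw 84.86 claw 0.222
```

>>> step_arm --increments '[{"claw": 0,"tx": 0.0005,"ty": 0,"tz": 0,"spin": 0},{"claw": 0,"tx": 0.001,"ty": 0,"tz": 0,"spin": 0},{"claw": 0,"tx": 0.0015,"ty": 0,"tz": 0,"spin": 0}]'

```text
time: 14.67
position: [0.5156, -0.039, 0.2242]
tool_rot: [-2.319, -2.12, -0.0]
ft_force: [0.9, -2.1, -0.9]
grip_width: 0.225
```

```bash
python3 st.py
```

```text
t 14.67 gap_to_board 0.0053 tip [0.5255 0.0706 0.0015] F [ 0.91 -2.08 -0.92] tau [-0.425  0.035  0.051] yaw 84.86 claw 0.225
```

>>> step_arm --increments '[{"claw": 0,"tx": 0.0005,"ty": 0,"tz": 0,"spin": 0},{"claw": 0,"tx": 0.001,"ty": 0,"tz": 0,"spin": 0}]'

```text
time: 14.83
position: [0.5157, -0.0379, 0.2242]
tool_rot: [2.319, 2.12, 0.0]
ft_force: [-0.0, -1.3, -1.2]
grip_width: 0.227
```

```bash
python3 st.py
```

```text
t 14.83 gap_to_board 0.0042 tip [0.5256 0.0716 0.0015] F [-0.02 -1.34 -1.23] tau [-0.434  0.057 -0.02 ] yaw 84.87 claw 0.227
```

>>> step_arm --increments '[{"claw": 0,"tx": 0.0004,"ty": 0,"tz": 0,"spin": 0},{"claw": 0,"tx": 0.0008,"ty": 0,"tz": 0,"spin": 0},{"claw": 0,"tx": 0.0008,"ty": 0,"tz": 0,"spin": 0}]'

```text
time: 15.08
position: [0.5158, -0.0371, 0.2241]
tool_rot: [-2.319, -2.12, -0.0]
ft_force: [-0.2, -1.2, -1.0]
grip_width: 0.228
```

```bash
python3 st.py
```

```text
t 15.08 gap_to_board 0.0033 tip [0.5256 0.0725 0.0014] F [-0.18 -1.18 -0.95] tau [-0.426  0.055 -0.007] yaw 84.87 claw 0.228
```

>>> step_arm --increments '[{"claw": 0,"tx": 0.0004,"ty": 0,"tz": 0,"spin": 0},{"claw": 0,"tx": 0.0008,"ty": 0,"tz": 0,"spin": 0},{"claw": 0,"tx": 0.0008,"ty": 0,"tz": 0,"spin": 0}]'

```text
time: 15.33
position: [0.5159, -0.0364, 0.2242]
tool_rot: [2.319, 2.12, 0.0]
ft_force: [-0.3, -1.7, -0.1]
grip_width: 0.226
```

```bash
python3 st.py
```

```text
t 15.33 gap_to_board 0.0027 tip [0.5258 0.0731 0.0015] F [-0.34 -1.68 -0.09] tau [-0.497  0.126  0.016] yaw 84.87 claw 0.226
```

>>> step_arm --increments '[{"claw": 0,"tx": 0.0004,"ty": 0,"tz": 0,"spin": 0},{"claw": 0,"tx": 0.0008,"ty": 0,"tz": 0,"spin": 0},{"claw": 0,"tx": 0.0008,"ty": 0,"tz": 0,"spin": 0}]'

```text
time: 15.58
position: [0.5159, -0.0363, 0.2243]
tool_rot: [2.319, 2.119, -0.001]
ft_force: [-1.4, -4.8, 0.6]
grip_width: 0.222
```

```bash
python3 st.py
```

```text
t 15.58 gap_to_board 0.0027 tip [0.5258 0.0731 0.0015] F [-1.39 -4.77  0.64] tau [-1.041  0.284  0.084] yaw 84.84 claw 0.222
```

>>> step_arm --increments '[{"claw": 0,"tx": 0.0004,"ty": 0,"tz": 0,"spin": 0},{"claw": 0,"tx": 0.0008,"ty": 0,"tz": 0,"spin": 0},{"claw": 0,"tx": 0.0008,"ty": 0,"tz": 0,"spin": 0}]'

```text
time: 15.83
position: [0.516, -0.036, 0.2244]
tool_rot: [2.319, 2.118, -0.002]
ft_force: [-1.6, -5.3, 1.4]
grip_width: 0.224
```

```bash
python3 st.py
```

```text
t 15.83 gap_to_board 0.0027 tip [0.5259 0.0732 0.0015] F [-1.64 -5.31  1.36] tau [-1.433  0.322 -0.052] yaw 84.82 claw 0.224
```

>>> step_arm --increments '[{"claw": 0,"tx": -0.0003,"ty": 0,"tz": 0,"spin": 0},{"claw": 0,"tx": -0.0003,"ty": 0,"tz": 0,"spin": 0},{"claw": 0,"tx": -0.0003,"ty": 0,"tz": 0,"spin": 0},{"claw": 0,"tx": -0.0003,"ty": 0,"tz": 0,"spin": 0},{"claw": 0,"tx": -0.0003,"ty": 0,"tz": 0,"spin": 0},{"claw": 0,"tx": -0.0003,"ty": 0,"tz": 0,"spin": 0},{"claw": 0,"tx": -0.0003,"ty": 0,"tz": 0,"spin": 0},{"claw": 0,"tx": -0.0003,"ty": 0,"tz": 0,"spin": 0}]'

```text
time: 16.5
position: [0.5159, -0.0361, 0.2243]
tool_rot: [2.319, 2.118, -0.001]
ft_force: [-0.8, -5.0, 1.6]
grip_width: 0.223
```

>>> step_arm --increments '[{"claw": 0,"tx": 0,"ty": 0,"tz": 0,"spin": 0},{"claw": 0,"tx": 0,"ty": 0,"tz": 0,"spin": 0},{"claw": 0,"tx": 0,"ty": 0,"tz": 0,"spin": 0},{"claw": 0,"tx": 0,"ty": 0,"tz": 0,"spin": 0},{"claw": 0,"tx": 0,"ty": 0,"tz": 0,"spin": 0},{"claw": 0,"tx": 0,"ty": 0,"tz": 0,"spin": 0},{"claw": 0,"tx": 0,"ty": 0,"tz": 0,"spin": 0},{"claw": 0,"tx": 0,"ty": 0,"tz": 0,"spin": 0}]'

```text
time: 17.17
position: [0.516, -0.0361, 0.2243]
tool_rot: [2.319, 2.118, -0.001]
ft_force: [-1.6, -4.5, 1.2]
grip_width: 0.227
```

```bash
python3 st.py
python3 - <<'E'
import numpy as np
for th in list(range(0,90,5))+[88,90,92,94,96,98,100,103,106,110]:
    t=np.radians(th);c,s=np.cos(t),np.sin(t)
    if th<=90: C=np.array([-68*c-8*s, 46*s+5*c if th<12.8 else 68*s])
    else: C=np.array([-59*c-8*s,9+59*s-8*c])
    dl=2+2*min(th,90)/90
    T=C-(2*s+dl)*np.array([c,-s])
    print(th,"tip_s %.1f tip_under_z %.1f"%(T[0],T[1]-2))
E
```

```text
t 17.17 gap_to_board 0.0027 tip [0.5259 0.0732 0.0015] F [-1.56 -4.5   1.19] tau [-1.349  0.278  0.106] yaw 84.82 claw 0.227
0 tip_s -70.0 tip_under_z 3.0
5 tip_s -70.7 tip_under_z 7.2
10 tip_s -70.9 tip_under_z 11.4
15 tip_s -70.5 tip_under_z 16.3
20 tip_s -69.6 tip_under_z 22.3
25 tip_s -68.1 tip_under_z 28.2
30 tip_s -66.1 tip_under_z 33.8
35 tip_s -63.5 tip_under_z 39.3
40 tip_s -60.4 tip_under_z 44.4
45 tip_s -56.9 tip_under_z 49.2
50 tip_s -52.8 tip_under_z 53.6
55 tip_s -48.3 tip_under_z 57.7
60 tip_s -43.5 tip_under_z 61.3
65 tip_s -38.2 tip_under_z 64.4
70 tip_s -32.6 tip_under_z 67.0
75 tip_s -26.8 tip_under_z 69.1
80 tip_s -20.7 tip_under_z 70.6
85 tip_s -14.4 tip_under_z 71.6
88 tip_s -10.6 tip_under_z 71.9
90 tip_s -8.0 tip_under_z 72.0
92 tip_s -5.7 tip_under_z 72.2
94 tip_s -3.4 tip_under_z 72.4
96 tip_s -1.2 tip_under_z 72.5
98 tip_s 1.1 tip_under_z 72.5
100 tip_s 3.4 tip_under_z 72.4
103 tip_s 6.8 tip_under_z 72.1
106 tip_s 10.2 tip_under_z 71.6
110 tip_s 14.7 tip_under_z 70.7
```

>>> step_arm --increments '[{"claw": 0,"tx": -0.0015,"ty": 0,"tz": 0,"spin": 0},{"claw": 0,"tx": -0.003,"ty": 0,"tz": 0,"spin": 0},{"claw": 0,"tx": -0.003,"ty": 0,"tz": -0.0015,"spin": 0},{"claw": 0,"tx": -0.0034,"ty": 0,"tz": -0.0036,"spin": 0},{"claw": 0,"tx": -0.0037,"ty": 0,"tz": -0.0057,"spin": 0},{"claw": 0,"tx": -0.0038,"ty": 0,"tz": -0.0078,"spin": 0},{"claw": 0,"tx": -0.0039,"ty": 0,"tz": -0.0099,"spin": 0},{"claw": 0,"tx": -0.0038,"ty": 0,"tz": -0.0123,"spin": 0}]'

```text
time: 17.83
position: [0.5156, -0.0387, 0.2367]
tool_rot: [-2.318, -2.12, -0.0]
ft_force: [0.3, 0.1, -2.5]
grip_width: 0.219
```

```bash
python3 st.py; python3 -c "
from h import *
snap('w9')"
```

```text
t 17.83 gap_to_board 0.005 tip [0.5254 0.0709 0.014 ] F [ 0.31  0.05 -2.48] tau [-0.14   0.075 -0.005] yaw 84.88 claw 0.219
```

View pics/w9.png

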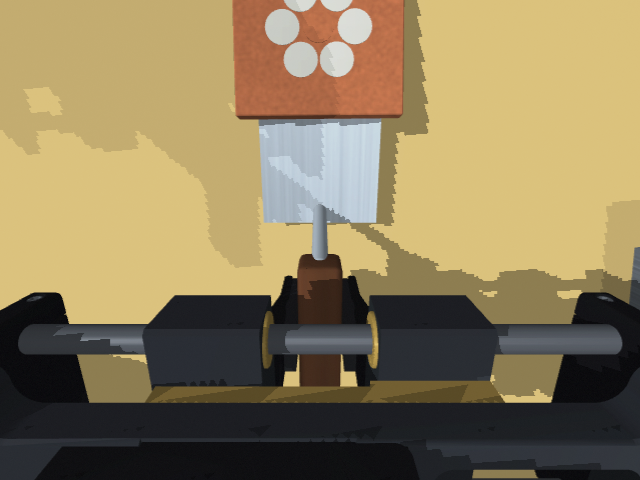

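w9 shows the plaque's near edge lifted on the blade (row 118, square to the blade), with low forces. Continuing the arc.

>>> step_arm --increments '[{"claw": 0,"tx": 0.0003,"ty": 0,"tz": -0.0025,"spin": 0},{"claw": 0,"tx": 0.0008,"ty": 0,"tz": -0.0055,"spin": 0},{"claw": 0,"tx": 0.0012,"ty": 0,"tz": -0.0085,"spin": 0},{"claw": 0,"tx": 0.002,"ty": 0,"tz": -0.0115,"spin": 0},{"claw": 0,"tx": 0.0027,"ty": 0,"tz": -0.0144,"spin": 0},{"claw": 0,"tx": 0.0037,"ty": 0,"tz": -0.0172,"spin": 0},{"claw": 0,"tx": 0.0047,"ty": 0,"tz": -0.02,"spin": 0}]'

```text
time: 18.47
position: [0.5161, -0.0341, 0.2568]
tool_rot: [2.319, 2.12, 0.0]
ft_force: [0.6, -0.4, -1.9]
grip_width: 0.223
```

```bash
python3 st.py
```

```text
t 18.47 gap_to_board 0.0004 tip [0.526  0.0754 0.0341] F [ 0.59 -0.36 -1.88] tau [-0.239  0.087  0.025] yaw 84.87 claw 0.223
```

>>> step_arm --increments '[{"claw": 0,"tx": 0.0013,"ty": 0,"tz": -0.0028,"spin": 0},{"claw": 0,"tx": 0.0026,"ty": 0,"tz": -0.0055,"spin": 0},{"claw": 0,"tx": 0.0041,"ty": 0,"tz": -0.0081,"spin": 0},{"claw": 0,"tx": 0.0057,"ty": 0,"tz": -0.0106,"spin": 0},{"claw": 0,"tx": 0.0074,"ty": 0,"tz": -0.013,"spin": 0},{"claw": 0,"tx": 0.0092,"ty": 0,"tz": -0.0154,"spin": 0},{"claw": 0,"tx": 0.0112,"ty": 0,"tz": -0.0176,"spin": 0},{"claw": 0,"tx": 0.0133,"ty": 0,"tz": -0.0198,"spin": 0}]'

```text
time: 19.13
position: [0.5173, -0.0208, 0.2765]
tool_rot: [2.319, 2.12, 0.0]
ft_force: [0.2, 0.8, -1.3]
grip_width: 0.227
```

```bash
python3 st.py; python3 -c "
from h import *
snap('w10')"
```

```text
t 19.13 gap_to_board -0.013 tip [0.5271 0.0888 0.0538] F [ 0.17  0.79 -1.3 ] tau [-0.298  0.088  0.046] yaw 84.87 claw 0.227
```

View pics/w10.png

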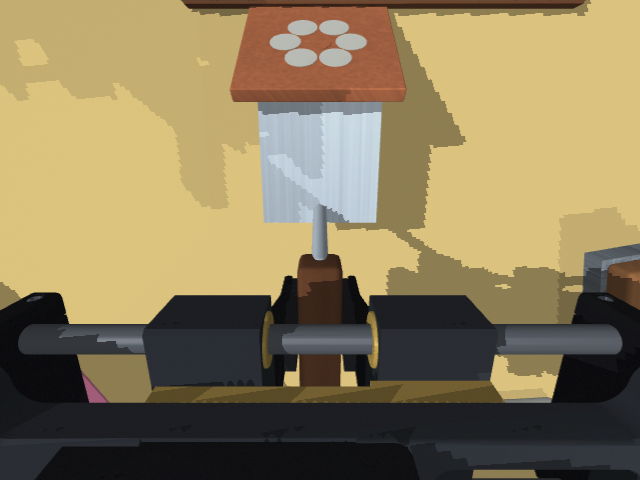

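w10 shows the plaque at about 50°, square to the batten line (row 5) and resting on the blade tip. Continuing to about 85°.

>>> step_arm --increments '[{"claw": 0,"tx": 0.0022,"ty": 0,"tz": -0.0021,"spin": 0},{"claw": 0,"tx": 0.0045,"ty": 0,"tz": -0.0041,"spin": 0},{"claw": 0,"tx": 0.0069,"ty": 0,"tz": -0.0059,"spin": 0},{"claw": 0,"tx": 0.0093,"ty": 0,"tz": -0.0077,"spin": 0},{"claw": 0,"tx": 0.012,"ty": 0,"tz": -0.0093,"spin": 0},{"claw": 0,"tx": 0.0146,"ty": 0,"tz": -0.0108,"spin": 0},{"claw": 0,"tx": 0.0174,"ty": 0,"tz": -0.0121,"spin": 0},{"claw": 0,"tx": 0.0202,"ty": 0,"tz": -0.0134,"spin": 0}]'

```text
time: 19.85
position: [0.5191, -0.0005, 0.2898]
tool_rot: [-2.319, -2.12, -0.0]
ft_force: [-0.4, -0.6, -1.5]
grip_width: 0.225
```

```bash
python3 st.py
```

```text
t 19.85 gap_to_board -0.0334 tip [0.529  0.1091 0.0671] F [-0.43 -0.56 -1.48] tau [-0.251  0.068 -0.014] yaw 84.87 claw 0.225
```

>>> step_arm --increments '[{"claw": 0,"tx": 0.0023,"ty": 0,"tz": -0.0009,"spin": 0},{"claw": 0,"tx": 0.0046,"ty": 0,"tz": -0.0017,"spin": 0},{"claw": 0,"tx": 0.007,"ty": 0,"tz": -0.0025,"spin": 0},{"claw": 0,"tx": 0.0095,"ty": 0,"tz": -0.003,"spin": 0},{"claw": 0,"tx": 0.0119,"ty": 0,"tz": -0.0036,"spin": 0},{"claw": 0,"tx": 0.0144,"ty": 0,"tz": -0.0041,"spin": 0},{"claw": 0,"tx": 0.0169,"ty": 0,"tz": -0.0045,"spin": 0},{"claw": 0,"tx": 0.0182,"ty": 0,"tz": -0.0047,"spin": 0}]'

```text
time: 20.52
position: [0.5207, 0.0178, 0.2945]
tool_rot: [-2.318, -2.12, -0.001]
ft_force: [0.7, -1.3, -1.0]
grip_width: 0.225
```

```bash
python3 st.py; python3 -c "
from h import *
snap('w11')"
```

```text
t 20.52 gap_to_board -0.0518 tip [0.5306 0.1275 0.0718] F [ 0.67 -1.35 -0.96] tau [-0.185  0.06  -0.082] yaw 84.89 claw 0.225
```

View pics/w11.png

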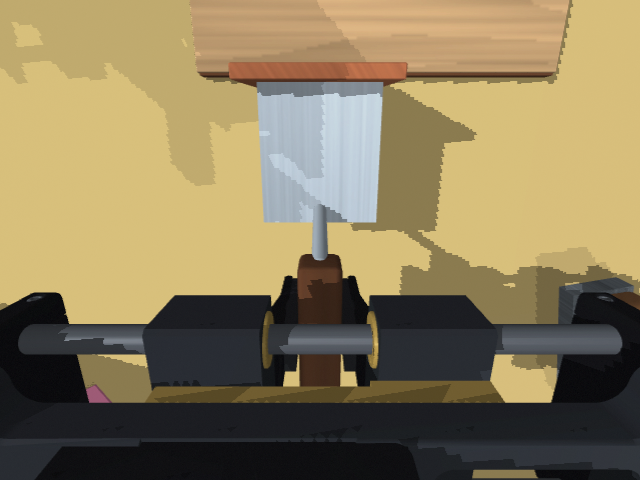

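w11 shows the plaque nearly upright against the batten (edge-on, rows 62–85), square to it and with low force. Now tipping it over slowly.

>>> step_arm --increments '[{"claw": 0,"tx": 0.0015,"ty": 0,"tz": -0.0002,"spin": 0},{"claw": 0,"tx": 0.003,"ty": 0,"tz": -0.0003,"spin": 0},{"claw": 0,"tx": 0.0045,"ty": 0,"tz": -0.0004,"spin": 0},{"claw": 0,"tx": 0.006,"ty": 0,"tz": -0.0005,"spin": 0},{"claw": 0,"tx": 0.0072,"ty": 0,"tz": -0.0006,"spin": 0},{"claw": 0,"tx": 0.0084,"ty": 0,"tz": -0.0007,"spin": 0},{"claw": 0,"tx": 0.0096,"ty": 0,"tz": -0.0008,"spin": 0},{"claw": 0,"tx": 0.0108,"ty": 0,"tz": -0.0008,"spin": 0}]'

```text
time: 21.23
position: [0.5217, 0.0281, 0.2952]
tool_rot: [2.319, 2.12, 0.0]
ft_force: [0.2, -0.4, -0.7]
grip_width: 0.225
```

```bash
python3 st.py
```

```text
t 21.23 gap_to_board -0.0621 tip [0.5315 0.1377 0.0725] F [ 0.23 -0.39 -0.7 ] tau [-0.222  0.113 -0.036] yaw 84.86 claw 0.225
```

>>> step_arm --increments '[{"claw": 0,"tx": 0.001,"ty": 0,"tz": -0.0002,"spin": 0},{"claw": 0,"tx": 0.002,"ty": 0,"tz": -0.0004,"spin": 0},{"claw": 0,"tx": 0.003,"ty": 0,"tz": -0.0006,"spin": 0},{"claw": 0,"tx": 0.004,"ty": 0,"tz": -0.0008,"spin": 0},{"claw": 0,"tx": 0.005,"ty": 0,"tz": -0.001,"spin": 0},{"claw": 0,"tx": 0.006,"ty": 0,"tz": -0.001,"spin": 0},{"claw": 0,"tx": 0.007,"ty": 0,"tz": -0.001,"spin": 0},{"claw": 0,"tx": 0.008,"ty": 0,"tz": -0.001,"spin": 0}]'

```text
time: 21.9
position: [0.5224, 0.0361, 0.2962]
tool_rot: [2.319, 2.12, 0.0]
ft_force: [-0.2, -0.3, -1.1]
grip_width: 0.223
```

```bash
python3 st.py
python3 - <<'E'
from h import *
cam,im=snap('w12')
m=cv2.inRange(cv2.cvtColor(im,cv2.COLOR_BGR2HSV),(3,130,80),(11,255,255));m[285:]=0
n,l,st,c=cv2.connectedComponentsWithStats(m);print(st[1:][st[1:,4]>300],c[1:][st[1:,4]>300])
E
```

```text
t 21.9 gap_to_board -0.0701 tip [0.5323 0.1457 0.0735] F [-0.19 -0.33 -1.15] tau [-0.111  0.066  0.003] yaw 84.86 claw 0.223
[[ 230   55  207   49 3831]
 [ 298  267   32   18  348]] [[332.1871574   67.27747324]
 [310.33045977 275.25287356]]
```

View pics/w12.png

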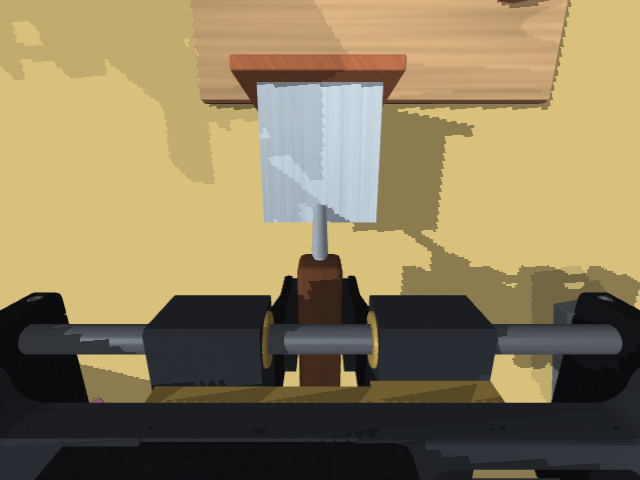

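w12 shows the plaque leaning just past vertical over the board and not yet fallen. Continuing slowly. I've used up my viewing allowance, so from here I'll check numerically.

>>> step_arm --increments '[{"claw": 0,"tx": 0.001,"ty": 0,"tz": 0,"spin": 0},{"claw": 0,"tx": 0.002,"ty": 0,"tz": 0,"spin": 0},{"claw": 0,"tx": 0.003,"ty": 0,"tz": 0,"spin": 0},{"claw": 0,"tx": 0.004,"ty": 0,"tz": 0,"spin": 0},{"claw": 0,"tx": 0.005,"ty": 0,"tz": 0,"spin": 0},{"claw": 0,"tx": 0.006,"ty": 0,"tz": 0,"spin": 0},{"claw": 0,"tx": 0.006,"ty": 0,"tz": 0,"spin": 0}]'

```text
time: 22.53
position: [0.5229, 0.0423, 0.2962]
tool_rot: [-2.318, -2.12, -0.0]
ft_force: [-0.0, 0.8, -1.1]
grip_width: 0.225
```

```bash
python3 st.py
cat > comp.py <<'E'
from h import *
import sys
cam,im=snap(sys.argv[1])
m=cv2.inRange(cv2.cvtColor(im,cv2.COLOR_BGR2HSV),(3,130,60),(11,255,255));m[285:]=0
n,l,st,c=cv2.connectedComponentsWithStats(m);print(st[1:][st[1:,4]>300].tolist())
E
python3 comp.py w13
```

```text
t 22.53 gap_to_board -0.0764 tip [0.5327 0.1519 0.0735] F [-0.05  0.75 -1.11] tau [-0.156  0.048  0.043] yaw 84.89 claw 0.225
[[251, 0, 135, 82, 10680], [484, 0, 59, 14, 541], [297, 256, 43, 29, 617]]
```

>>> step_arm --increments '[{"claw": 0,"tx": 0.001,"ty": 0,"tz": 0,"spin": 0},{"claw": 0,"tx": 0.002,"ty": 0,"tz": 0,"spin": 0},{"claw": 0,"tx": 0.003,"ty": 0,"tz": 0,"spin": 0},{"claw": 0,"tx": 0.004,"ty": 0,"tz": 0,"spin": 0},{"claw": 0,"tx": 0.005,"ty": 0,"tz": 0,"spin": 0},{"claw": 0,"tx": 0.005,"ty": 0,"tz": 0,"spin": 0},{"claw": 0,"tx": 0.005,"ty": 0,"tz": 0,"spin": 0}]'

```text
time: 23.17
position: [0.5234, 0.047, 0.2962]
tool_rot: [2.319, 2.12, 0.0]
ft_force: [0.0, -0.4, -0.7]
grip_width: 0.226
```

```bash
python3 st.py; python3 comp.py w14
```

```text
t 23.17 gap_to_board -0.0811 tip [0.5332 0.1566 0.0735] F [ 0.04 -0.43 -0.65] tau [-0.151  0.078  0.015] yaw 84.87 claw 0.226
[[251, 1, 135, 81, 10540], [477, 0, 74, 22, 1080], [297, 255, 43, 30, 620]]
```

The plaque has gone over (it now appears as a full patch beyond the blade, and forces are nil). Backing off and up to measure it.

>>> step_arm --increments '[{"claw": 0,"tx": -0.01,"ty": 0,"tz": -0.015,"spin": 0},{"claw": 0,"tx": -0.02,"ty": 0,"tz": -0.035,"spin": 0},{"claw": 0,"tx": -0.035,"ty": 0,"tz": -0.06,"spin": 0},{"claw": 0,"tx": -0.05,"ty": 0,"tz": -0.09,"spin": 0},{"claw": 0,"tx": -0.06,"ty": 0,"tz": -0.115,"spin": 0},{"claw": 0,"tx": -0.07,"ty": 0,"tz": -0.135,"spin": 0},{"claw": 0,"tx": -0.077,"ty": 0,"tz": -0.15,"spin": 0},{"claw": 0,"tx": -0.077,"ty": 0,"tz": -0.15,"spin": 0}]'

```text
time: 23.88
position: [0.517, -0.0321, 0.4499]
tool_rot: [2.319, 2.113, 0.008]
ft_force: [0.7, -0.5, -1.9]
grip_width: 0.225
```

>>> step_arm --increments '[{"claw": 0,"tx": 0,"ty": 0,"tz": 0,"spin": 0},{"claw": 0,"tx": 0,"ty": 0,"tz": 0,"spin": 0},{"claw": 0,"tx": 0,"ty": 0,"tz": 0,"spin": 0}]'

```text
time: 24.13
position: [0.5162, -0.0288, 0.4445]
tool_rot: [-2.316, -2.12, 0.003]
ft_force: [0.3, 0.3, -1.5]
grip_width: 0.224
```

```bash
python3 comp.py w15
```

```text
[[244, 0, 120, 68, 5709], [297, 255, 43, 30, 628]]
```

>>> step_arm --increments '[{"claw": 0,"tx": 0.01,"ty": 0,"tz": 0,"spin": 0},{"claw": 0,"tx": 0.025,"ty": 0,"tz": 0,"spin": 0},{"claw": 0,"tx": 0.035,"ty": 0,"tz": 0,"spin": 0},{"claw": 0,"tx": 0.04,"ty": 0,"tz": 0,"spin": 0},{"claw": 0,"tx": 0.04,"ty": 0,"tz": 0,"spin": 0},{"claw": 0,"tx": 0.04,"ty": 0,"tz": 0,"spin": 0}]'

```text
time: 24.68
position: [0.52, 0.0103, 0.4459]
tool_rot: [2.318, 2.121, -0.001]
ft_force: [0.5, -0.4, -1.0]
grip_width: 0.226
```

```bash
python3 comp.py w16
python3 - <<'E'
from h import *
print(pose()[0])
a,b=[load(n)[1][:130,180:460] for n in('w15','w16')]
cv2.imwrite("pics/m1516.png",cv2.resize(np.vstack([a,b]),None,fx=2,fy=2,interpolation=0))
E
```

```text
[[417, 0, 56, 27, 1133], [277, 14, 84, 68, 5568], [297, 255, 43, 30, 619]]
[0.52001203 0.00973158 0.44604823]
```

View pics/m1516.png

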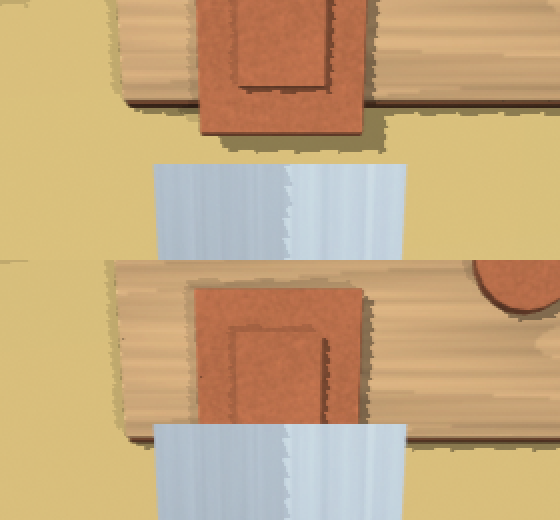

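The last view shows the plaque foot-up and painted side down on the board. Its near edge overhangs the board edge slightly, and the whole foot is inside the edge. The medal is undisturbed. Laying the spatula down on the clear desk now.

>>> step_arm --increments '[{"claw": 0,"tx": -0.015,"ty": 0,"tz": 0,"spin": 0},{"claw": 0,"tx": -0.04,"ty": 0,"tz": 0,"spin": 0},{"claw": 0,"tx": -0.07,"ty": 0,"tz": 0,"spin": 0},{"claw": 0,"tx": -0.1,"ty": 0,"tz": 0,"spin": 0},{"claw": 0,"tx": -0.13,"ty": 0,"tz": 0,"spin": 0},{"claw": 0,"tx": -0.16,"ty": 0,"tz": 0,"spin": 0},{"claw": 0,"tx": -0.185,"ty": 0,"tz": 0,"spin": 0},{"claw": 0,"tx": -0.2,"ty": 0,"tz": 0,"spin": 0}]'

```text
time: 25.4
position: [0.5006, -0.1937, 0.4466]
tool_rot: [2.324, 2.112, -0.001]
ft_force: [-0.8, -0.0, -0.8]
grip_width: 0.222
```

>>> step_arm --increments '[{"claw": 0,"tx": 0,"ty": 0,"tz": 0.02,"spin": 0},{"claw": 0,"tx": 0,"ty": 0,"tz": 0.05,"spin": 0},{"claw": 0,"tx": 0,"ty": 0,"tz": 0.08,"spin": 0},{"claw": 0,"tx": 0,"ty": 0,"tz": 0.11,"spin": 0},{"claw": 0,"tx": 0,"ty": 0,"tz": 0.14,"spin": 0},{"claw": 0,"tx": 0,"ty": 0,"tz": 0.17,"spin": 0},{"claw": 0,"tx": 0,"ty": 0,"tz": 0.195,"spin": 0},{"claw": 0,"tx": 0,"ty": 0,"tz": 0.205,"spin": 0}]'

```text
time: 26.07
position: [0.5004, -0.1893, 0.2379]
tool_rot: [-2.317, -2.116, 0.006]
ft_force: [-1.3, 0.7, -1.8]
grip_width: 0.224
```

>>> step_arm --increments '[{"claw": 0,"tx": 0,"ty": 0,"tz": 0.004,"spin": 0},{"claw": 0,"tx": 0,"ty": 0,"tz": 0.008,"spin": 0},{"claw": 0,"tx": 0,"ty": 0,"tz": 0.011,"spin": 0},{"claw": 0,"tx": 0,"ty": 0,"tz": 0.013,"spin": 0},{"claw": 0,"tx": 0,"ty": 0,"tz": 0.014,"spin": 0},{"claw": 0,"tx": 0,"ty": 0,"tz": 0.0145,"spin": 0},{"claw": 0,"tx": 0,"ty": 0,"tz": 0.0145,"spin": 0},{"claw": 0,"tx": 0,"ty": 0,"tz": 0.0145,"spin": 0}]'

```text
time: 26.73
position: [0.5023, -0.1891, 0.2271]
tool_rot: [2.318, 2.119, 0.001]
ft_force: [0.7, -0.2, -1.1]
grip_width: 0.221
```

```bash
python3 st.py; python3 -c "
from h import *
print(pose()[0])"
```

```text
t 26.73 gap_to_board 0.156 tip [ 0.5123 -0.0795  0.0044] F [ 0.75 -0.24 -1.06] tau [-0.159  0.063  0.021] yaw 84.87 claw 0.221
[ 0.50231962 -0.18910994  0.22708458]
```

Another 4.2 mm down gently, then release.

>>> step_arm --increments '[{"claw": 0,"tx": 0,"ty": 0,"tz": 0.001,"spin": 0},{"claw": 0,"tx": 0,"ty": 0,"tz": 0.002,"spin": 0},{"claw": 0,"tx": 0,"ty": 0,"tz": 0.003,"spin": 0},{"claw": 0,"tx": 0,"ty": 0,"tz": 0.0035,"spin": 0},{"claw": 0,"tx": 0,"ty": 0,"tz": 0.0039,"spin": 0},{"claw": 0,"tx": 0,"ty": 0,"tz": 0.0042,"spin": 0},{"claw": 0,"tx": 0,"ty": 0,"tz": 0.0042,"spin": 0},{"claw": 0,"tx": 0,"ty": 0,"tz": 0.0042,"spin": 0}]' --force 20

```text
time: 27.4
position: [0.5021, -0.1892, 0.2226]
tool_rot: [-2.319, -2.12, 0.0]
ft_force: [-0.5, -0.1, 2.2]
grip_width: 0.228
```

```bash
python3 st.py
```

```text
t 27.4 gap_to_board 0.1561 tip [ 0.5119 -0.0797 -0.    ] F [-0.52 -0.15  2.24] tau [-0.12   0.361  0.002] yaw 84.86 claw 0.228
```

>>> step_arm --increments '[{"claw": 0.25,"tx": 0,"ty": 0,"tz": 0,"spin": 0},{"claw": 0.3,"tx": 0,"ty": 0,"tz": 0,"spin": 0},{"claw": 0.4,"tx": 0,"ty": 0,"tz": 0,"spin": 0},{"claw": 0.5,"tx": 0,"ty": 0,"tz": 0,"spin": 0},{"claw": 0.5,"tx": 0,"ty": 0,"tz": 0,"spin": 0},{"claw": 0.5,"tx": 0,"ty": 0,"tz": 0,"spin": 0},{"claw": 0.5,"tx": 0,"ty": 0,"tz": 0,"spin": 0},{"claw": 0.5,"tx": 0,"ty": 0,"tz": 0,"spin": 0}]'

```text
time: 28.07
position: [0.5022, -0.1891, 0.2225]
tool_rot: [2.319, 2.12, 0.0]
ft_force: [-0.1, 0.4, -0.3]
grip_width: 0.496
```

>>> step_arm --increments '[{"claw": 0.5,"tx": 0,"ty": 0,"tz": -0.01,"spin": 0},{"claw": 0.5,"tx": 0,"ty": 0,"tz": -0.025,"spin": 0},{"claw": 0.5,"tx": 0,"ty": 0,"tz": -0.05,"spin": 0},{"claw": 0.5,"tx": 0,"ty": 0,"tz": -0.08,"spin": 0},{"claw": 0.5,"tx": 0,"ty": 0,"tz": -0.11,"spin": 0},{"claw": 0.5,"tx": 0,"ty": 0,"tz": -0.14,"spin": 0},{"claw": 0.5,"tx": 0,"ty": 0,"tz": -0.165,"spin": 0},{"claw": 0.5,"tx": 0,"ty": 0,"tz": -0.18,"spin": 0}]'

```text
time: 28.73
position: [0.5023, -0.1898, 0.4065]
tool_rot: [2.317, 2.116, 0.005]
ft_force: [0.8, -0.9, 0.6]
grip_width: 0.496
```

>>> step_arm --increments '[{"claw": 0.5,"tx": 0.02,"ty": 0,"tz": 0,"spin": 0},{"claw": 0.5,"tx": 0.05,"ty": 0,"tz": 0,"spin": 0},{"claw": 0.5,"tx": 0.08,"ty": 0,"tz": 0,"spin": 0},{"claw": 0.5,"tx": 0.11,"ty": 0,"tz": 0,"spin": 0},{"claw": 0.5,"tx": 0.14,"ty": 0,"tz": 0,"spin": 0},{"claw": 0.5,"tx": 0.16,"ty": 0,"tz": 0,"spin": 0},{"claw": 0.5,"tx": 0.17,"ty": 0,"tz": 0,"spin": 0},{"claw": 0.5,"tx": 0.17,"ty": 0,"tz": 0,"spin": 0}]'

```text
time: 29.4
position: [0.5174, -0.0174, 0.4029]
tool_rot: [-2.314, -2.124, -0.001]
ft_force: [-0.4, -0.5, -0.2]
grip_width: 0.503
```

```bash
python3 comp.py w17; python3 st.py
```

```text
[[235, 0, 135, 73, 6805]]
t 29.45 gap_to_board -0.014 tip [0.5271 0.0898 0.1801] F [ 0.72 -0.71  0.5 ] tau [-0.118  0.051  0.   ] yaw 84.95 claw 0.503
```

>>> step_arm --increments '[{"claw": 0.5,"tx": 0.015,"ty": 0,"tz": 0,"spin": 0},{"claw": 0.5,"tx": 0.035,"ty": 0,"tz": 0,"spin": 0},{"claw": 0.5,"tx": 0.055,"ty": 0,"tz": 0,"spin": 0},{"claw": 0.5,"tx": 0.065,"ty": 0,"tz": 0,"spin": 0},{"claw": 0.5,"tx": 0.07,"ty": 0,"tz": 0,"spin": 0},{"claw": 0.5,"tx": 0.07,"ty": 0,"tz": 0,"spin": 0},{"claw": 0.5,"tx": 0.07,"ty": 0,"tz": 0,"spin": 0}]'

```text
time: 30.03
position: [0.5237, 0.0483, 0.4025]
tool_rot: [2.32, 2.117, -0.001]
ft_force: [-0.2, -0.6, 1.1]
grip_width: 0.5
```

```bash
python3 comp.py w18
python3 - <<'E'
from h import *
print(pose()[0])
cv2.imwrite("pics/m1718.png",np.vstack([load(n)[1][:290] for n in('w17','w18')]))
E
```

```text
[[424, 0, 65, 57, 3034], [251, 44, 114, 96, 8520]]
[0.52367017 0.0481023  0.40255141]
```

View pics/m1718.png

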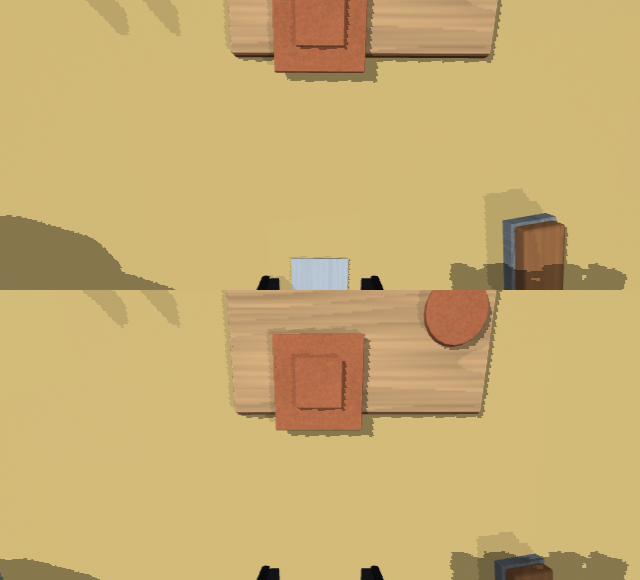

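The last view shows the plaque foot-up on the board, parallel to the batten, with the medal in place and the blade lying flat on the desk well clear. I'll run a quick level check, then hand in.

Run:
```python
from h import *
a,b=load('w17')[0],load('w18')[0]
for p,q in (((275,71.5),(276.5,140)),((365.5,72),(361.5,140))): print("near corner",tri(a,p,b,q))
f=[plane(b,u,.018) for u in((273,44),(365,44))];n=[plane(b,u,.018) for u in((276.5,140),(361.5,140))]
print("far",f,"near",n,"len",np.linalg.norm(np.mean(f,0)-np.mean(n,0)),"w",np.linalg.norm(f[0]-f[1]),np.linalg.norm(n[0]-n[1]))
s=get_state();print(s['time'],s['ft_force'])
workorder.close_job()
```

```text
near corner (array([0.48597992, 0.12923784, 0.01579555]), np.float64(5.209258674547488e-05))
near corner (array([0.57572939, 0.12108739, 0.01649401]), np.float64(0.0005954246577494391))
far [array([0.49442878, 0.21821257, 0.018     ]), array([0.58337876, 0.21016609, 0.018     ])] near [array([0.48627921, 0.12924248, 0.018     ]), array([0.57524988, 0.12115924, 0.018     ])] len 0.08935991753791228 w 0.08931317679475971 0.08933710865594625
30.0833 [ 0.68316031 -1.03519695  0.69997936]
the job is handed in; nothing more can be done
```

The job is done and handed in at 30.1 s of the 67 s allowed; no verdict was reported.

**What I did:** I picked up the steel spatula, slid the blade under the plaque to its foot and pushed it until it met the batten. By feel, the batten stood about 2.7 mm out from the board edge. I held it there for 1.3 s at about 5 N, then lifted the near edge in an arc and tipped the plaque over the batten. It fell the last part by itself, because the blade cannot support it past upright. The spatula was then laid flat on the desk.

**Last checks:**
- **Plaque:** It lies foot-up on the board and parallel to the batten. Its upper side measured about 16 mm high at both near corners and fitted 90 x 90 mm at the nominal 18 mm, so it looks flat within measuring error. I did not measure the height of the far corners separately.
- **Overhang:** The plaque sticks out about 19 mm past the board edge on the near side. Its foot and centre are well inside the board.
- **Spatula:** It stands on its blade, with its front edge about 200 mm from the plaque's near edge.
- **Everything else:** The medal and duster looked undisturbed in the last views; I did not check the other bystanders again. Forces stayed within noise except for about 5 N against the batten and 2 N when setting the spatula down.

I viewed 14 pictures, four over the budget of 10 and two past the allowance.

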